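# Start the roller press on a mounted print

### The job

Set the small cold roller press running for the print that waits on its feed table: first press the raised guard flap all the way down over the rolls, then switch the isolator on by pressing down the raised end of its rocker until it clicks over, and only then push the round run button in until it stays in and the square stop button pops up. Only press, with the tips of the closed fingers: pick nothing up, and leave the print and the things lying around where they are.

Things in the scene. Friction and masses are not known exactly. Their poses are not given: they have to be found in the camera images.
- laminator: white cold roller press (laminator), fixed to the table, 255 mm deep (x), 450 mm wide. Origin on the table, 32 mm in front of the roll axes, mid-width of the rolls; x points from the feed table (robot side) through the rolls to the delivery side, y left, z up. Feed table top 62 mm high, x -146 to +4 mm, 305 mm wide. Left housing 140 mm high at y 154 to 196 mm, its pressure knob 160 mm high
- panel (a point): middle of the press's level grey control panel, 143 mm above the table, on top of its right-hand housing (y -256 to -154 mm of the press). Axes as the press. In a row along x: square stop button 89 mm nearer the feed side, round run button 22 mm nearer, isolator rocker 63 mm towards the delivery side
- guard (a joint): opening angle of the guard flap, rad: 0 is shut on its stop (sloping 0.52 rad below level towards the feed side), more is open; 0.8 to 1.1 at the start. Grey-framed clear flap 296 mm wide, 105 mm long, hinged along y at its far edge, at x = 47, z = 132 mm of the press. Its stiff hinge keeps it wherever it is left; 1 to 2 N down near the free edge swings it shut
- guard_lip (a point): middle of the guard's free edge: on the upper face of its grey edge strip (22 mm wide, 296 mm long), 94 mm from the hinge axis. When shut it is at about z = 88 mm
- isolator (a joint): isolator rocker, rad: 0 is off (far end up, near end down), 0.4 is on (far end down). It snaps over past the middle and stays; about 3 N at the raised end turns it. The rocker is a black block 44 mm long (x) and 26 mm wide that rocks about its middle (a line along y)
- isolator_raised_end (a point): point on the top of the rocker's far end, the one raised at the start (a short white line along its length marks it), 16 mm from its middle; it stands 15 mm above the panel when off and sinks 6 mm as it is switched on. Press here or a little farther out
- run_button (a joint): how far the round run button is pressed in, m: 0 is out, 0.008 is fully in. It snaps past the middle and stays in; about 3 N presses it. It is linked with the stop button: as one goes in, the other comes out
- run_top (a point): centre of the top of the run button (black, round, 28 mm wide), 14 mm above the panel when out and 6 mm when in
- stop_button (a joint): how far the square stop button stands out, m: 0 is sunk (as at the start), 0.008 is popped up
- stop_top (a point): centre of the top of the stop button (black, 30 mm square), 6 mm above the panel when sunk, 14 mm when up
- print_board: loose print on foam board, 148 x 210 x 5 mm, lying flat on the feed table with its leading edge at the rolls; origin at the centre of its underside. To be left alone
- squeegee: loose orange and black squeegee 72 x 100 x 11 mm lying on the table to the right, a little in front of the press; origin at the centre of its underside. To be left alone
- snips: loose dark snips 46 x 125 x 12 mm lying on the table to the left of the press; origin at the centre of its underside. To be left alone
- yellow_tape_measure: loose yellow tape measure 64 x 72 x 25 mm on the table to the right of the press; origin at the centre of its underside. To be left alone

How it is judged (in metres and radians):
On the way, in this order (a step that is already met when the one before it is completed fails the run):
1. the guard is pressed fully shut while the isolator is still off (value of joint guard below 0.05 rad and value of joint isolator below 0.1 rad), for 0.2 s.
2. the isolator is on, with the guard shut and the run button still out (value of joint isolator above 0.34 rad and value of joint guard below 0.06 rad and value of joint run_button below 0.002 m), for 0.2 s.
3. the run button is in and the stop button up (value of joint each of run_button, stop_button above 0.0065 m), for 0.2 s.
At the end, for the whole second after the job is handed in: guard shut (within 0.06 rad), isolator on (over 0.34 of 0.4 rad), run button in and stop button up (over 6.5 of 8 mm), the print within 15 mm and the squeegee, snips and tape measure within 20 mm of where they were (all of step 3 and value of joint guard below 0.06 rad and value of joint isolator above 0.34 rad and distance of print_board from where it was at the start of the episode below 0.015 m and distance of each of squeegee, snips, yellow_tape_measure from where it was at the start of the episode below 0.02 m); the robot touches nothing.
It fails at once if the isolator is switched while the guard is open (value of joint isolator above 0.25 rad and value of joint guard above 0.1 rad).
It fails at once if the run button is pressed while the isolator is off (value of joint run_button above 0.005 m and value of joint isolator below 0.25 rad).
It fails at once if the print is lifted or shifted (distance of print_board from where it was at the start of the episode above 0.02 m).
It fails at once if the squeegee, the snips or the tape measure is lifted or knocked away (distance of any of squeegee, snips, yellow_tape_measure from where it was at the start of the episode above 0.025 m).
It also fails if it takes over 42 s, if anything falls off the work surface, if the arm or the gripper's body presses on something with over 40 N, if the wrist force passes 120 N, or if a joint passes its speed limit or range.

### The arm

A 6-joint arm with a two-finger parallel gripper is mounted at the origin on the work surface; the furniture and walls round the work are solid. World frame = base frame: x ahead of the robot, y to its left, z up, the work surface at z = 0. Lengths are in mm, angles in rad, forces in N, time in s.
With the tool pointing down it reaches from about 400 to 925 mm from the base axis. Payload 12.5 kg.
Tool frame: the origin (TCP) lies midway between the tips of the shut fingers; the grasp point (between the pads) lies 19 mm behind it (env.tcp_to_grasp is the distance from the TCP to the grasp point, in mm); z points along the fingers, y is the line along which they close (so a half turn about z gives the same grasp; the last joint's range is limited). The gripper opens to 95 mm and grips with 3 to 60 N. Pads are 20 mm wide; open, the fingers measure 119 mm over their backs; the gripper's body (75 mm by 180 mm) begins 59 mm behind the grasp point.
Start: joints at [1.094, 0.491, 1.559, -0, 1.092, -0.106], TCP at [226.46, 582.548, 214.661] pointing down, gripper open.
Joint ranges: [-3.1, 3.1], [-0.84, 2.19], [0.05, 2.79], [-1.13, 4.28], [0.06, 2.93], [-2.69, 2.69]. Speed limits (rad/s): [2.22, 2.22, 2.79, 3.14, 3.14, 3.14].

### API

Orientations are given as [roll, pitch, yaw] about the fixed x, y, z axes, in that order (R = Rz(yaw) Ry(pitch) Rx(roll)).
In Python, from cell import env gives the robot as it stands. The module is installed in compiled form; this text tells all that it offers.
- The arm moves only by the tool step_arm, never from a script. Its argument "plan" is a list that holds one entry, the list of rows, each a list of 5 numbers: the shift along the tool's x, y, z in mm, then the turn about the tool's z in degrees, then the opening, from -1 (shut) to 1 (fully open). A call has 1 to 8 rows; each row is the pose to reach, as a shift and turn from the pose commanded when the call began, along the tool's axes at that moment; what a row does not reach only later rows make up. A row lasts 1/12 s, in which the tool goes at most 41.7 mm and 7.16 degrees, less where a joint would pass 70% of its speed; a pose out of reach is approached as far as the arm can. A call with a gripper value outside its range is refused whole. The fingers move at their own pace and stop on an object; the grip force is fixed at half the most. Time passes only in rows, so rows that repeat a pose let the fingers close. It gives the time, the measured TCP pose, the force, the opening and the grip force at its end, in the units of the state.
- env.state(): the state, without advancing time (a new reading comes with each control period).
- env.read_camera(name): name is "side" or "top" or "wrist"; returns the picture (480x640x3 uint8, blue, green, red); there is no depth.
- env.get_calibration(name): a dict with "K" (3x3 intrinsics, pixels), "D" ([k1, k2, p1, p2, k3] as OpenCV has them; the pictures are not rectified), "extrinsics" (4x4, takes a point from world to camera coordinates). Camera axes: x right, y up, looking along -z (the intrinsics and any distortion apply to the point x, -y, -z); pixel columns grow to the right and rows downward; lengths in mm; the calibration is good to about 2 mm. A picture is of the moment at which its call begins: read the wrist's pose just before it. get_calibration takes no time and is no camera call; for the wrist camera it gives the pose at the moment of the call.
- env.job_done(): hands the job in; it is judged then, once.
The state is a dict: "t": time; "joints": joint angles; "qvel": joint speeds; "tau": joint torques, N m; "eef_pos": TCP position; "tcp_rot": TCP orientation; "ft_force": force on the tool from outside, world axes, zero at the start; "moment": the same for the moment, N m; "opening": opening from 0.0 (shut) to 1.0 (fully open); "grip_force": force on a finger pad.
Only numpy, scipy, OpenCV 4.12 (cv2) and the standard library are available. Lean on these libraries where they do the work, as an engineer would, in place of code of your own. Each camera call takes 0.05 s, during which the arm holds its last target. There are 200 camera calls.

## Working session

There is one attempt and no reset: what is moved stays moved. The work goes in short steps, Python scripts to look and compute and a tool call to move; the robot and the scene stay as the last step left them, time stands still between calls to the robot, and variables do not carry over. Pictures are saved under pics/ and viewed, at most 10 in all, crops included, and the job is handed in when it is done.

Besides the shell and the picture viewer there is one more tool, called after ">>>" by a JSON object that holds its "name" and its "arguments". step_arm: Moves the arm, as the interface text tells. Its arguments: {"type":"object","properties":{"plan":{"type":"array"}},"required":["plan"]}

```bash
mkdir -p pics
python3 - <<'E'
from cell import env
import cv2
for n in("top","side"):
    cv2.imwrite(f"pics/{n}0.png",env.read_camera(n))
    c=env.get_calibration(n);print(n,c["K"],c["D"],c["extrinsics"])
print(env.state())
E
```

```text
top [[475.56168479   0.         321.09596922]
 [  0.         475.56168479 246.56513968]
 [  0.           0.           1.        ]] [0.04087176 0.         0.         0.         0.        ] [[ 1.06715648e-02 -9.99779105e-01 -1.81068975e-02  7.40724810e+01]
 [ 9.91676105e-01  8.25796031e-03  1.28492449e-01 -5.17533132e+02]
 [-1.28314540e-01 -1.93273931e-02  9.91545173e-01 -1.44107879e+03]
 [ 0.00000000e+00  0.00000000e+00  0.00000000e+00  1.00000000e+00]]
side [[447.16834952   0.         320.79899666]
 [  0.         447.16834952 238.10448418]
 [  0.           0.           1.        ]] [-0.09869468  0.          0.          0.          0.        ] [[ 8.65817570e-01 -5.00321694e-01  6.17558861e-03 -4.02994321e+02]
 [ 2.22790003e-01  3.96535524e-01  8.90575204e-01 -2.38614845e+02]
 [-4.48022935e-01 -7.69699799e-01  4.54794095e-01 -1.14502350e+03]
 [ 0.00000000e+00  0.00000000e+00  0.00000000e+00  1.00000000e+00]]
{'t': 0.1, 'joints': array([ 1.09441447e+00,  4.91491337e-01,  1.55936869e+00,  1.70351616e-05,
        1.09169622e+00, -1.05567403e-01]), 'qvel': array([ 0.00073334, -0.00127356, -0.00207931,  0.00125061, -0.00124918,
       -0.00048269]), 'tau': array([ 2.12039013e-03, -6.13626766e+01, -2.58600533e+01,  6.93656341e-02,
        4.71144961e-02, -6.89373542e-05]), 'eef_pos': array([226.34623919, 582.3554748 , 214.13194455]), 'tcp_rot': array([-3.14063602e+00, -1.16560460e-04,  2.77077029e+00]), 'ft_force': array([0.84503187, 0.44642821, 0.24240776]), 'moment': array([-0.05874308, -0.03539648,  0.02047303]), 'grip_force': 0.0, 'opening': 0.9986171942609271}
```

View pics/top0.png

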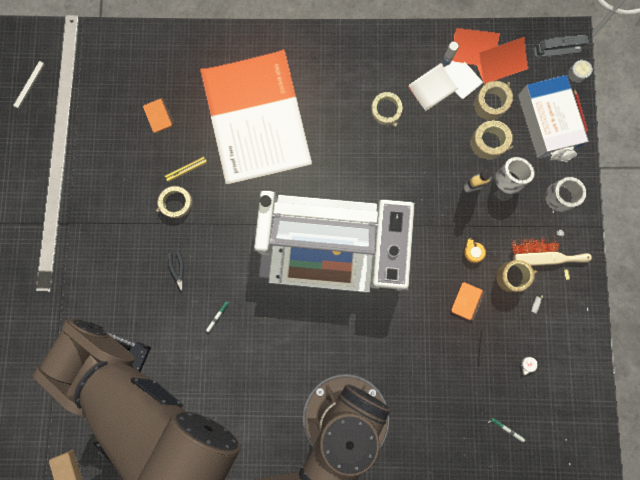

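View pics/side0.png

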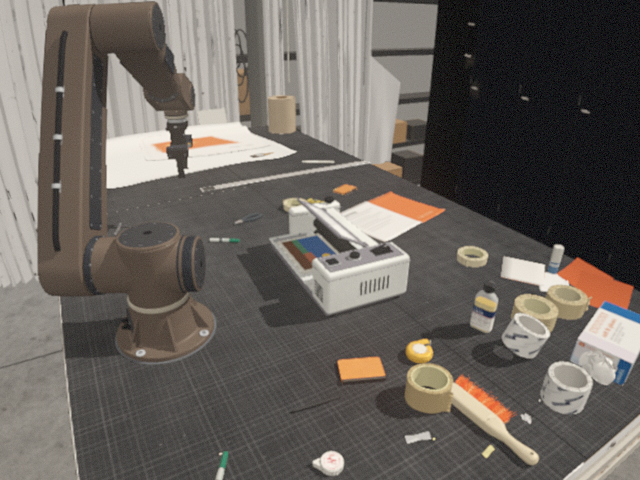

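The top view shows the press with its panel on the right: rocker about (397,221), run about (393,251), stop about (392,274). The guard's edge strip is around row 247, columns 272–372. The side view agrees, with the guard open. Next I'll get the blob centroids.

```bash
cat > h.py <<'E'
import numpy as np,cv2
from cell import env
def ray(n,uv,z,c=None):
    c=c or env.get_calibration(n)
    E=np.array(c["extrinsics"]);R=E[:3,:3];o=-R.T@E[:3,3]
    p=cv2.undistortPoints(np.array([[uv]],float),np.array(c["K"]),np.array(c["D"]))[0,0]
    d=R.T@np.array([p[0],-p[1],-1]);return o+d*(z-o[2])/d[2]
def proj(n,P):
    c=env.get_calibration(n);E=np.array(c["extrinsics"]);q=E[:3,:3]@np.array(P,float)+E[:3,3]
    return cv2.projectPoints(np.array([[q[0],-q[1],-q[2]]]),np.zeros(3),np.zeros(3),np.array(c["K"]),np.array(c["D"]))[0].ravel()
E
python3 - <<'E'
from h import *
im=cv2.imread("pics/top0.png");g=cv2.cvtColor(im,cv2.COLOR_BGR2GRAY)
m=np.zeros_like(g);m[205:285,380:410]=g[205:285,380:410]<60
n,l,s,c=cv2.connectedComponentsWithStats(m)
for i in range(1,n):
    if s[i,4]>20:print(s[i],c[i],ray("top",c[i],152).round(1))
cv2.imwrite("pics/topc.png",cv2.resize(im[180:300,240:430],None,fx=4,fy=4,interpolation=cv2.INTER_CUBIC))
E
```

```text
(no output)
```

View pics/topc.png

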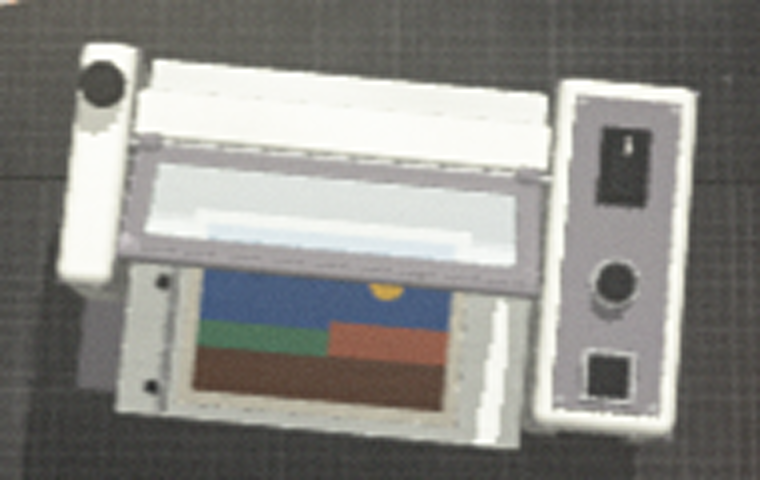

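The crop shows the rocker at about (396,221.7) with its white mark at the far end, the run button at (394,250.7) and the stop button at (392,274). The guard's free edge runs from about (271,242) to (374,252). My dark threshold was too low to catch them, so I'll raise it.

Run:
```python
from h import *
im=cv2.imread("pics/top0.png");g=cv2.cvtColor(im,cv2.COLOR_BGR2GRAY)
m=np.zeros_like(g);m[205:285,384:405]=g[205:285,384:405]<95
n,l,s,c=cv2.connectedComponentsWithStats(m)
P=[]
for i in range(1,n):
    if s[i,4]>20:print(s[i],c[i].round(1),ray("top",c[i],152).round(1))
a=ray("top",(396.2,221.7),153);b=ray("top",(394,250.5),157);d=ray("top",(392,274),149)
print(a,b,d,"dist",np.linalg.norm((a-b)[:2]),np.linalg.norm((b-d)[:2]), "exp 85,67")
u=(a-d)[:2];u/=np.linalg.norm(u);yaw=np.arctan2(u[1],u[0]);v=np.array([-u[1],u[0]])
pan=(a[:2]-63*u+b[:2]+22*u+d[:2]+89*u)/3
print("yaw",yaw,"panel",pan)
# press origin from panel: panel y approx -205; x: stop at -89.. determine lateral; hinge x=47
# guard lip ends
for z in(150,170,190):
    L=ray("top",(271,242),z)[:2];R=ray("top",(374,252.5),z)[:2]
    print(z,L,R,np.linalg.norm(L-R),[(u@(q-pan),v@(q-pan)) for q in(L,R)])
# left housing top knob
k=ray("top",(265,201),160)[:2]-pan;print("knob",u@k,v@k)
# feed table front corners at 62
for q in((269.5,283),(370,291.5)):
    k=ray("top",q,62)[:2]-pan;print("feed",u@k,v@k)
# housing corners panel z=143 
for q in((379.5,200),(412.5,203),(376,286),(408,288)):
    k=ray("top",q,143)[:2]-pan;print("hous",u@k,v@k)
```

```text
[389 212  14  20 223] [395.5 221.6] [ 575.3 -135.3  152. ]
[389 246  10  10  67] [393.5 250.3] [ 492.6 -129.   152. ]
[387 269  10  11  97] [391.5 273.7] [ 425.9 -122.7  152. ]
[ 574.84552545 -137.20824491  153.        ] [ 491.39524201 -129.6925523   157.        ] [ 425.41577726 -124.5148181   149.        ] dist 83.78803877645956 66.18231409855645 exp 85,67
yaw -0.08474234517831092 panel [ 513.16143249 -131.82612705]
150 [513.78995156 220.35256181] [486.03567573 -73.94263042] 295.60101487185324 [(np.float64(-29.182477051248465), np.float64(350.96809962838836)), (np.float64(-31.92773086631613), np.float64(55.3798326508907))]
170 [511.02375722 217.82979429] [483.68165268 -72.09489917] 291.2111236826105 [(np.float64(-31.725215491811724), np.float64(348.22025168683757)), (np.float64(-34.42970028062883), np.float64(57.0216865830313))]
190 [508.25756288 215.30702676] [481.32762963 -70.24716792] 286.82123249336775 [(np.float64(-34.26795393237487), np.float64(345.47240374528684)), (np.float64(-36.93166969494153), np.float64(58.663540515171896))]
knob 86.21940736911614 379.66971815152783
feed -142.55616458338207 353.95126137023675
feed -139.36087977758996 50.575715258741226
hous 123.12046214157695 51.45826244453974
hous 122.83734488000512 -43.87985070143489
hous -125.73232638656187 41.47951717369435
hous -122.74943588167919 -48.65515816990594
```

The spacings (84 and 66 mm against 85 and 67) and the guard width (291–296 mm against 296) check out. Next is the hinge check and the approach numbers.

```bash
cat >> h.py <<'E'
pan=np.array([513.2,-131.8]);yaw=-0.085
u=np.array([np.cos(yaw),np.sin(yaw)]);v=np.array([-u[1],u[0]])
def W(dx,dy,z): return np.r_[pan+dx*u+dy*v,z]
from scipy.spatial.transform import Rotation as Ro
def totool(T):
    s=env.state();return (Ro.from_euler("xyz",s["tcp_rot"]).inv().apply(np.array(T)-s["eef_pos"])).round(1)
E
python3 - <<'E'
from h import *
for q in((275,215),(376,224.5)):
    k=ray("top",q,132)[:2]-pan;print("hinge",u@k,v@k)
T=W(-31,204,225);print(T,totool(T),proj("side",W(-35,56,175)),proj("side",W(-35,56,190)),proj("side",W(63,-0,158)))
E
```

```text
hinge 53.28008163841232 350.41102258036636
hinge 52.40182168853368 54.769205739942805
[499.63104738  74.09532177 225.        ] [-438.9 -374.7  -10.6] [340.09001835 239.59930252] [340.23182933 234.70755096] [380.9919939 246.8327235]
```

>>> {"name": "step_arm", "arguments": {"plan": [[[-40, -34, -12, -6, -1], [-75, -64, -12, -12, -1], [-110, -94, -12, -16.4, -1], [-145, -124, -12, -16.4, -1], [-175, -150, -12, -16.4, -1], [-205, -175, -12, -16.4, -1], [-235, -200, -12, -16.4, -1], [-265, -226, -12, -16.4, -1]]]}}

```text
t: 0.77
eef_pos: [384.4, 288.2, 226.6]
tcp_rot: [3.142, 0.0, 3.057]
ft_force: [0.9, 0.5, 0.4]
opening: 0.497
grip_force: 0.0
```

Run:
```python
from h import *
s=env.state();print(s["t"],s["eef_pos"],s["tcp_rot"],s["opening"],totool(W(-31,204,220)))
```

```text
0.7667 [384.4270933  288.17021589 226.61429099] [3.14155219e+00 3.89065666e-06 3.05731319e+00] 0.49657969551726183 [-132.8 -203.6    6.6]
```

>>> {"name": "step_arm", "arguments": {"plan": [[[-22, -34, 4, 0, -1], [-44, -68, 6, 0, -1], [-66, -102, 6, 0, -1], [-88, -136, 6, 0, -1], [-110, -170, 6, 0, -1], [-130, -200, 6, 0, -1], [-132, -203, 6, 0, -1], [-132, -203, 6, 0, -1]]]}}

```text
t: 1.43
eef_pos: [498.9, 74.9, 220.2]
tcp_rot: [-3.142, -0.001, 3.054]
ft_force: [-0.0, -0.5, 0.1]
opening: 0.011
grip_force: 0.0
```

Run:
```python
from h import *
s=env.state();print(s["t"],s["eef_pos"],s["opening"],totool(W(-31,204,220)))
w=env.read_camera("wrist")
cv2.imwrite("pics/w1.png",w)
print([proj("wrist",p).round() for p in(W(-35,204,180),W(63,0,158),W(-22,0,157),W(-89,0,149))])
```

```text
1.4333 [498.88951698  74.94268437 220.18275697] 0.011396311115263087 [-0.8 -0.8  0.2]
[array([314., 263.]), array([ 25., 385.]), array([ -0., 270.]), array([-10., 165.])]
```

View pics/w1.png

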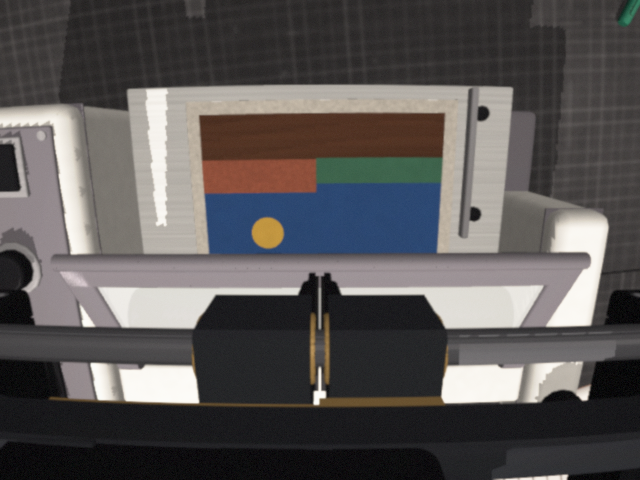

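The wrist view shows the guard's free edge at row 255, with its strip down to about row 288, centred under the closed tips. I'll shift 6 mm inward and press down.

>>> {"name": "step_arm", "arguments": {"plan": [[[-6, 0, 20, 0, -1], [-6, 0, 35, 0, -1], [-6, 0, 50, 0, -1], [-6, 0, 64, 0, -1], [-6, 0, 78, 0, -1], [-6, 0, 92, 0, -1], [-6, 0, 105, 0, -1], [-6, 0, 112, 0, -1]]]}}

```text
t: 2.15
eef_pos: [503.5, 77.6, 107.7]
tcp_rot: [3.141, -0.001, 3.059]
ft_force: [0.5, 0.1, 1.5]
opening: 0.003
grip_force: 0.7
```

>>> {"name": "step_arm", "arguments": {"plan": [[[0, 0, 4, 0, -1], [0, 0, 8, 0, -1], [0, 0, 10, 0, -1], [0, 0, 10, 0, -1]]]}}

```text
t: 2.48
eef_pos: [504.2, 76.4, 98.6]
tcp_rot: [3.141, -0.0, 3.057]
ft_force: [-0.2, -0.6, 1.1]
opening: 0.003
grip_force: 0.0
```

>>> {"name": "step_arm", "arguments": {"plan": [[[0, 0, 2, 0, -1], [0, 0, 4, 0, -1], [0, 0, 4, 0, -1]]]}}

```text
t: 2.73
eef_pos: [504.7, 76.1, 94.8]
tcp_rot: [3.141, 0.001, 3.057]
ft_force: [-0.5, 0.2, 4.6]
opening: 0.008
grip_force: 2.1
```

>>> {"name": "step_arm", "arguments": {"plan": [[[0, 0, 2, 0, -1], [0, 0, 3, 0, -1], [0, 0, 3, 0, -1]]]}}

```text
t: 2.98
eef_pos: [505.1, 76.1, 93.8]
tcp_rot: [3.141, 0.003, 3.057]
ft_force: [-7.1, 0.1, 29.3]
opening: 0.005
grip_force: 14.2
```

It hit a hard stop at z≈94, as predicted, so the flap is shut. I'll lift and check.

>>> {"name": "step_arm", "arguments": {"plan": [[[0, 0, -15, 0, -1], [0, 0, -40, 0, -1], [0, 0, -75, 0, -1], [0, 0, -105, 0, -1], [0, 0, -110, 0, -1], [0, 0, -110, 0, -1]]]}}

```text
t: 3.48
eef_pos: [505.0, 76.1, 203.4]
tcp_rot: [3.141, 0.004, 3.057]
ft_force: [-0.8, 0.5, -0.2]
opening: 0.006
grip_force: 0.0
```

Run:
```python
from h import *
s=env.state();print(s["t"],s["eef_pos"],totool(W(63+20,0,200)),totool(W(0,0,200)))
im=env.read_camera("side");cv2.imwrite("pics/s2.png",cv2.resize(im[170:320,240:440],None,fx=4,fy=4,interpolation=cv2.INTER_CUBIC))
```

```text
3.4833 [504.9544297   76.06326162 203.42988363] [-108.8 -206.5    3.7] [ -25.8 -206.4    3.4]
```

View pics/s2.png

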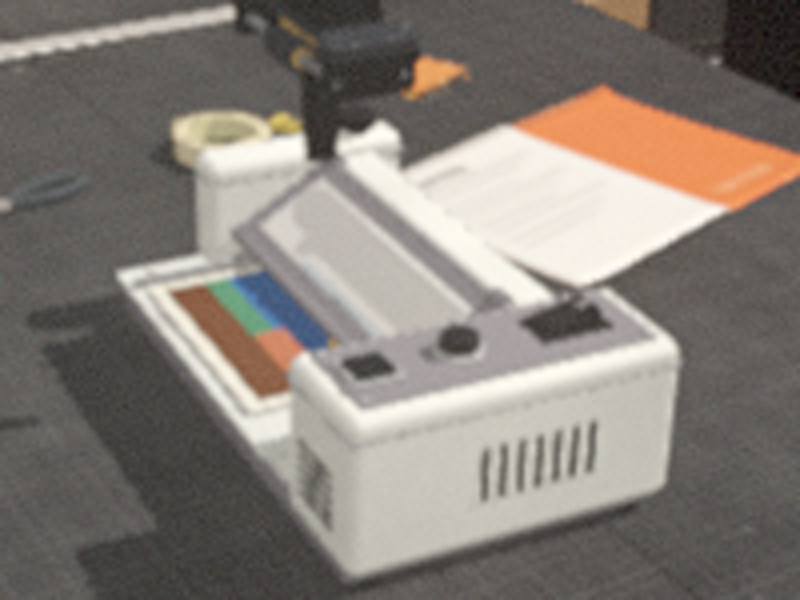

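The guard is fully shut and the rocker is still off (far end up). Next I'll move over the rocker's raised end.

>>> {"name": "step_arm", "arguments": {"plan": [[[-18, -34, 0, 0, -1], [-36, -68, 0, 0, -1], [-54, -102, 0, 0, -1], [-72, -136, 0, 0, -1], [-90, -170, 0, 0, -1], [-108, -204, 0, 0, -1], [-109, -206, 0, 0, -1], [-109, -206, 0, 0, -1]]]}}

```text
t: 4.2
eef_pos: [595.2, -140.1, 199.0]
tcp_rot: [3.141, -0.003, 3.054]
ft_force: [-0.1, 1.0, -0.0]
opening: 0.004
grip_force: 0.0
```

Run:
```python
from h import *
s=env.state();print(s["t"],s["eef_pos"],totool(W(83,0,200)))
cv2.imwrite("pics/w2.png",env.read_camera("wrist"))
print([proj("wrist",p).round() for p in(W(83,0,158),W(-22,0,157),W(-89,0,149))])
```

```text
4.2 [ 595.18919462 -140.08637353  198.97995902] [-0.6  1.3 -1. ]
[array([317., 268.]), array([316.,  66.]), array([316., -70.])]
```

View pics/w2.png

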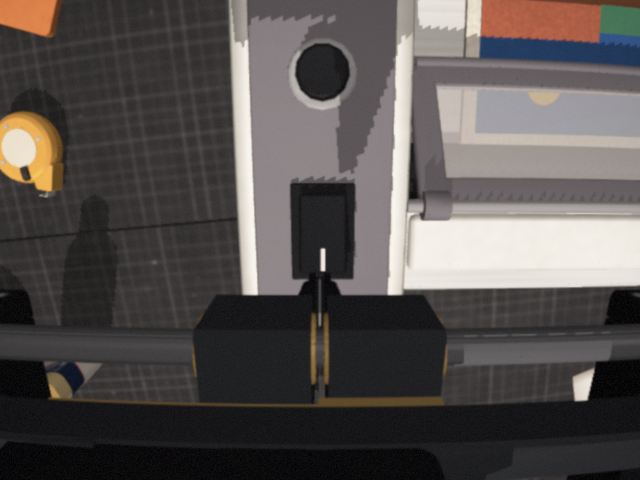

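The wrist view shows the rocker at (323,231) with the white mark down to row 270. The run button is at (322,72), within 3 mm of prediction. I'll press here, with a +2 mm y correction.

>>> {"name": "step_arm", "arguments": {"plan": [[[0, 2, 12, 0, -1], [0, 2, 24, 0, -1], [0, 2, 34, 0, -1], [0, 2, 38, 0, -1], [0, 2, 41, 0, -1], [0, 2, 44, 0, -1], [0, 2, 44, 0, -1]]]}}

```text
t: 4.83
eef_pos: [595.9, -136.0, 157.6]
tcp_rot: [3.141, 0.001, 3.057]
ft_force: [-0.3, 0.6, 0.8]
opening: 0.005
grip_force: 0.4
```

>>> {"name": "step_arm", "arguments": {"plan": [[[0, 0, 2, 0, -1], [0, 0, 3, 0, -1], [0, 0, 3, 0, -1]]]}}

```text
t: 5.08
eef_pos: [595.7, -136.4, 154.6]
tcp_rot: [-3.142, 0.0, 3.057]
ft_force: [0.6, 0.6, -0.1]
opening: 0.006
grip_force: 0.0
```

>>> {"name": "step_arm", "arguments": {"plan": [[[0, 0, 2, 0, -1], [0, 0, 3, 0, -1], [0, 0, 3, 0, -1]]]}}

```text
t: 5.33
eef_pos: [595.8, -136.5, 153.4]
tcp_rot: [-3.141, 0.001, 3.057]
ft_force: [-4.6, 1.0, 17.5]
opening: 0.007
grip_force: 7.9
```

>>> {"name": "step_arm", "arguments": {"plan": [[[0, 0, 1, 0, -1], [0, 0, 2, 0, -1], [0, 0, 2, 0, -1]]]}}

```text
t: 5.58
eef_pos: [595.9, -136.5, 153.0]
tcp_rot: [-3.141, 0.003, 3.057]
ft_force: [-9.0, 3.2, 31.9]
opening: 0.006
grip_force: 14.5
```

The stop is at z≈153, as predicted for on. I'll lift, move toward the run button and look.

>>> {"name": "step_arm", "arguments": {"plan": [[[0, 0, -20, 0, -1], [0, 0, -45, 0, -1], [35, 0, -48, 0, -1], [70, 0, -48, 0, -1], [102, 0, -48, 0, -1], [102, 0, -48, 0, -1], [102, 0, -48, 0, -1]]]}}

```text
t: 6.17
eef_pos: [493.2, -127.8, 198.2]
tcp_rot: [-3.141, 0.0, 3.056]
ft_force: [1.1, 0.2, 0.0]
opening: 0.003
grip_force: 0.0
```

Run:
```python
from h import *
s=env.state();print(s["t"],s["eef_pos"],totool(W(-20,2,200)))
a=env.read_camera("wrist")
im=env.read_camera("side")[200:320,270:420]
cv2.imwrite("pics/m3.png",np.hstack([cv2.resize(a,(400,300)),cv2.resize(im,(375,300),interpolation=cv2.INTER_CUBIC)]))
print([proj("wrist",p).round() for p in(W(-20,2,157),W(-89,0,149),np.r_[s["eef_pos"][:2],157])])
```

```text
6.1667 [ 493.16626857 -127.79792247  198.18060412] [-0.3 -0.3 -1.8]
[array([317., 264.]), array([313., 134.]), array([317., 264.])]
```

View pics/m3.png

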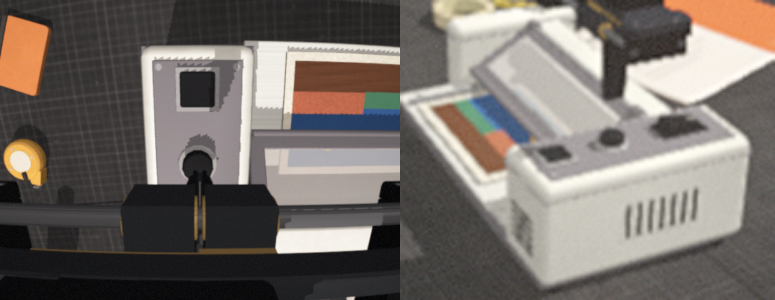

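The run button is centred at about (317,264) in full-size pixels, which matches the tip. The rocker's near end is up (on), and the guard is shut. I'll press.

>>> {"name": "step_arm", "arguments": {"plan": [[[0, 0, 15, 0, -1], [0, 0, 30, 0, -1], [0, 0, 38, 0, -1], [0, 0, 42, 0, -1], [0, 0, 45, 0, -1], [0, 0, 48, 0, -1], [0, 0, 49, 0, -1], [0, 0, 49, 0, -1]]]}}

```text
t: 6.93
eef_pos: [494.5, -127.9, 149.3]
tcp_rot: [-3.141, 0.001, 3.057]
ft_force: [-0.6, 0.8, 2.9]
opening: 0.001
grip_force: 1.5
```

>>> {"name": "step_arm", "arguments": {"plan": [[[0, 0, 1, 0, -1], [0, 0, 2, 0, -1], [0, 0, 2, 0, -1]]]}}

```text
t: 7.18
eef_pos: [494.6, -127.9, 149.1]
tcp_rot: [-3.141, 0.003, 3.057]
ft_force: [-6.9, 2.2, 26.0]
opening: 0.007
grip_force: 13.2
```

The button is hard against its stop at z≈149. I'll lift and check.

>>> {"name": "step_arm", "arguments": {"plan": [[[0, 0, -15, 0, -1], [0, 0, -45, 0, -1], [0, 0, -80, 0, -1], [0, 0, -110, 0, -1], [0, 0, -110, 0, -1], [0, 0, -110, 0, -1]]]}}

```text
t: 7.68
eef_pos: [494.6, -127.9, 258.2]
tcp_rot: [-3.141, 0.004, 3.057]
ft_force: [0.2, 0.1, -0.3]
opening: 0.004
grip_force: 0.0
```

Run:
```python
from h import *
print(env.state()["eef_pos"],env.state()["ft_force"])
im=env.read_camera("side")[200:320,270:420];a=env.read_camera("wrist")
cv2.imwrite("pics/m4.png",np.hstack([cv2.resize(a,(400,300)),cv2.resize(im,(375,300),interpolation=cv2.INTER_CUBIC)]))
```

```text
[ 494.58624576 -127.94847647  258.19210134] [ 0.19394342  0.12312848 -0.30403534]
```

View pics/m4.png

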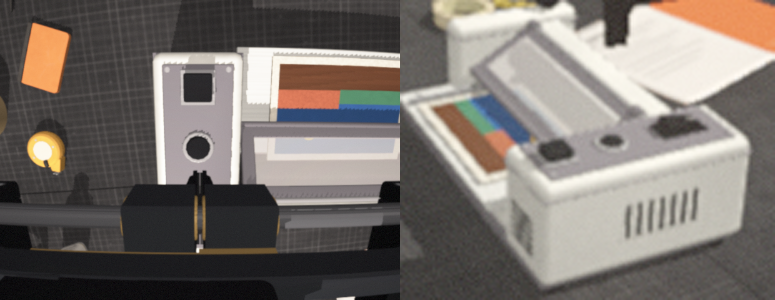

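The run button is sunk, the stop button at side-crop (556,150) has popped up, the guard is shut, the rocker is on and the arm is clear. I'll hand in.

```bash
python3 -c "
from cell import env
print(env.job_done())"
```

```text
the job is handed in; nothing more can be done
None
```

I shut the guard, switched the isolator on and pushed the run button in, in that order; the last pictures show run in, stop up and the arm clear, and the job is handed in (no verdict was returned).

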